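# Load the bead polisher and hold its lid home

## Task

Lift the handle of the hinged loading tray to tip all five glass beads into the polishing bowl, then let the tray back down. Put the round lid over the bowl's spindle and turn it by its knurled collar until the hidden keyways underneath drop over the spindle's pins, then push it fully home against the spring, flat on the bowl's rim, and finish while still holding it there, because it springs up if let go. Leave the tin, the jar and the marver where they are.

Things in the scene. Friction and masses are not known exactly. Their poses are not given: they have to be found in the camera images.
- tumbler: the fixed polishing machine: a grey open bowl (at the rim 88 mm outer, 84 mm inner radius, rim 85 mm above the table) on a dark foot, with a central hub and upright spindle; on its +y side stands the hinged loading tray. Origin on the table under the bowl's axis, z up. Position and yaw differ each time.
- spindle_home (a point): the point on the vertical axis of bowl and spindle at rim height (85 mm above the table); axes as the tumbler's. The lid's origin comes here when the lid is home. The round steel spindle is 24 mm thick; its top, bevelled to 12 mm, ends 30 mm above this point.
- pins (a point): point on the spindle axis, 13 mm above spindle_home, level with three round steel pins 6 mm thick, 120 degrees apart, that stick out to 21 mm from the axis. Axes as the tumbler's, NOT the pins': the spindle parks at a different, unlisted angle each time and is too stiff to turn by hand.
- seat (a joint): black rubber spring seat (54 mm across) round the spindle under the pins: 0 = fully up (top 8 mm above spindle_home), grows in m as it is pressed down; about 0.008 when the lid is home on the rim. It resists with about 5 N at the start and 14 N at 0.008, enough to raise the lid when let go.
- tray (a joint): tilt of the loading tray in rad: 0 = level (at rest), 0.95 = fully tipped into the bowl. Raising the handle end tips it; let go, it falls back. Beads begin to slide at 0.4 to 0.65 rad. Aluminium, 70 mm wide, 140 mm long, three walls 20 mm high, open towards the bowl; floor 133 mm above the table when level. Tray and handle weigh 0.35 kg.
- tray_hinge (a point): point on the tray's hinge axis, 113 mm along the tumbler's +y from the bowl's axis and 95 mm above the table. The axis is level, along the tumbler's x. The tray's lip is 10 mm nearer the bowl than this point when level.
- tray_handle (a point): middle of the tray's steel handle bar: round, 10 mm thick, 78 mm long, level, parallel to the tumbler's x, on two arms at its ends, 55 mm behind the tray's back wall, clear above and below. With the tray level it lies 185 mm beyond the hinge along the tumbler's +y and 43 mm above it, 138 mm above the table. Axes tilt with the tray.
- lid: the loose lid, about 0.3 kg: a black plastic disc of radius 90 mm, 5 mm thick, with a knurled aluminium collar in its middle. Origin: centre of its underside, z up. Starts collar up, flat on the table. Resting on the pins it sits 16 mm above home; when the keyways meet the pins it can drop 8 mm on to the spring seat, then be pushed 8 mm more.
- collar (a point): point on the lid's axis 31 mm above its underside, where to grip the collar: 57 mm diameter, closed top 44 mm above the underside. Below: a blind bore 29 mm wide, 34 mm deep, and three hidden keyways 120 degrees apart (one along the lid's x), 9 mm wide at the bore, flaring out to 24 mm from the axis, 20 mm deep. They drop within 0.1 rad of the pins; 120 degrees of turning finds them.
- bead0: one of five glass rondelle beads (amber, green or blue, all to be treated alike): a short disc 20 mm across and 14 mm high with bevelled edges, 12 g; starts lying flat on the loading tray. Origin: centre of its underside, z along its hole axis.
- bead1: one of five glass rondelle beads (amber, green or blue, all to be treated alike): a short disc 20 mm across and 14 mm high with bevelled edges, 12 g; starts lying flat on the loading tray. Origin: centre of its underside, z along its hole axis.
- bead2: one of five glass rondelle beads (amber, green or blue, all to be treated alike): a short disc 20 mm across and 14 mm high with bevelled edges, 12 g; starts lying flat on the loading tray. Origin: centre of its underside, z along its hole axis.
- bead3: one of five glass rondelle beads (amber, green or blue, all to be treated alike): a short disc 20 mm across and 14 mm high with bevelled edges, 12 g; starts lying flat on the loading tray. Origin: centre of its underside, z along its hole axis.
- bead4: one of five glass rondelle beads (amber, green or blue, all to be treated alike): a short disc 20 mm across and 14 mm high with bevelled edges, 12 g; starts lying flat on the loading tray. Origin: centre of its underside, z along its hole axis.
- tin: bystander: open dark metal tin with white dots, 90 x 150 x 75 mm with two end handles. Origin: centre of its underside. Leave alone.
- jar: bystander: glass jar, 60 mm across, 85 mm high. Origin: centre of its underside. Leave alone.
- marver: bystander: flat black marver paddle, plate 90 x 60 x 12 mm with a 90 mm wooden handle towards its -x. Origin: centre of the plate's underside. Leave alone.
There are look-alikes about, which are no part of the job. What is meant by the lid is not purple, and is the smaller of those in its own colour.

How it is judged:
On the way, in this order (a step that is already met when the one before it is completed fails the run):
1. the tray is tipped by its handle (value of joint tray above 0.3 rad), for 0.05 s.
2. all five beads lie in the bowl (horizontal distance between each of bead0, bead1, bead2, bead3, bead4 and spindle_home below 0.088 m and z of bead0 in the frame of tumbler between 0.025 and 0.082 m and z of bead1 in the frame of tumbler between 0.025 and 0.082 m and z of bead2 in the frame of tumbler between 0.025 and 0.082 m and z of bead3 in the frame of tumbler between 0.025 and 0.082 m and z of bead4 in the frame of tumbler between 0.025 and 0.082 m), for 0.2 s.
3. the lid is pushed home on the rim, keyways over the pins, held by the gripper (z of lid in the frame of spindle_home below 0.003 m and horizontal distance between lid and spindle_home below 0.004 m and angle between lid's own z axis and vertical below 0.06 rad and value of joint seat above 0.0055 m and contact force between the fingers and lid above 2 N), for 0.3 s.
At the end, for the whole second after the job is handed in: Beads in the bowl: within 88 mm of its axis, below the rim. Tray below 0.1 rad. Lid level (0.06 rad), within 4 mm of the spindle axis, underside within 3 mm of rim height, seat pressed over 5.5 mm, gripper still on it with over 2 N, at rest (all of step 2 and all of step 3 and value of joint tray below 0.1 rad and linear speed of lid below 0.02 m/s); the arm keeps its last pose, push and grip.
It fails at once if the tin is moved by more than 3 cm (distance of tin from where it was at the start of the episode above 0.03 m).
It fails at once if the jar is moved by more than 3 cm (distance of jar from where it was at the start of the episode above 0.03 m).
It fails at once if the marver is moved by more than 3 cm (distance of marver from where it was at the start of the episode above 0.03 m).
It also fails if it takes over 72 s, if anything falls off the work surface, if the arm or the gripper's body presses on something with over 40 N, if the wrist force passes 120 N, or if a joint passes its speed limit or range.

## Robot

A 6-joint arm with a two-finger parallel gripper is mounted at the origin on the work surface. World frame = base frame: x ahead of the robot, y to its left, z up, the work surface at z = 0. Lengths are in m, angles in rad, forces in N, time in s.
With the tool pointing down it reaches from about 0.3 to 0.75 m from the base axis. Payload 8.5 kg.
Tool frame: the origin (TCP) lies between the finger pads; the fingertips stand 8 mm ahead of it and the grasp point (between the pads) lies 11 mm behind it (nose_length is the distance from the TCP to the fingertips, in m); z points along the fingers, y is the line along which they close (so a half turn about z gives the same grasp; the last joint's range is limited). The gripper opens to 88 mm and grips with 3 to 60 N. Pads are 18 mm wide; open, the fingers measure 123 mm over their backs; the gripper's body (75 mm by 187 mm) begins 45 mm behind the grasp point.
Start: joints at [-1.552, 0.381, 1.297, -0, 1.464, -0.215], TCP at [0.127, -0.535, 0.247] pointing down, gripper open.
Joint ranges: [-3.11, 3.11], [-0.89, 2.33], [0.22, 2.48], [-1.42, 4.56], [0.17, 2.85], [-2.88, 2.88]. Speed limits (rad/s): [2.39, 2.39, 3.14, 3.14, 3.14, 3.14].

## Interface

Orientations are given as [roll, pitch, yaw] about the fixed x, y, z axes, in that order (R = Rz(yaw) Ry(pitch) Rx(roll)).
In Python, from bench import * gives the robot as it stands.
- The arm moves only by the tool move_arm, never from a script. Its argument "plan" is a list of rows, each a list of 6 numbers: the shift along the tool's x, y, z scaled (see below), then the turn, a rotation vector about the tool's x, y, z scaled (see below). In form: [[dx, dy, dz, rx, ry, rz], ...]. A call has 1 to 5 rows; each row shifts and turns the commanded pose from where the row before left it, along the tool's axes as they then stand; what a row does not reach is not made up. The controller multiplies each number of a shift by 0.25 m and each number of a turn by 180 degrees. A row lasts 1/8 s, in which the tool goes at most 62.5 mm and 10.7 degrees, less where a joint would pass 70% of its speed; a pose out of reach is approached as far as the arm can. A call with a number of a shift or a turn outside -1 to 1 is refused whole. A call with a gripper value outside its range is refused whole. "hand" is the opening, from 0 (shut) to 1 (fully open), set as the call begins (left out, the last holds). The fingers move at their own pace and stop on an object; "grip_force" is the grip in N (left out, the last holds). Time passes only in rows, so rows that do not move let the fingers close. It gives the time, the measured TCP pose, the force, the opening and the grip force at its end, in the units of the state.
- state(): the state, without advancing time (a new reading comes with each control period).
- get_image(name): name is "side" or "top" or "wrist"; returns a dict with "img" (400x640x3 uint8, red, green, blue), "z_map" (400x640 float32, m along the optical axis (not along the pixel's ray), 0 where there is no reading), "fx", "fy", "cx", "cy" (pixels), "k1" (the pictures are not rectified: a ray, as slopes to the right and down, at radius r is drawn at 1 + k1 r^2 times it, then the intrinsics apply), "xyz" and "orientation" of the camera in the world; the wrist camera has in their place "tool_from_camera" (4x4, takes a point from camera to tool coordinates, whose origin is the TCP and whose axes are the flange's). Camera axes: x right, y down, z forward; pixel columns grow to the right and rows downward; lengths in m; the calibration is good to about 2 mm. A picture is of the moment at which its call begins: read the wrist's pose just before it.
- job_done(): hands the job in; it is judged then, once.
Trained networks look in the newest picture that a camera, given by its name, has taken for a name from the list of things; names that differ only in an ending like _2 or _b are one class to them, and where a whole thing is asked for, a point or a joint stands for the part that bears it (a point fixed in the world has none). Each returns a list of dicts, best first, with "score" (0 to 1); they miss things now and then, are a little off and sometimes report something else, mostly with a low value. They report only what shows in the picture. A call takes as long as a camera call. They do not tell look-alikes from the thing itself.
- find_in(camera, target): "position" ([column, row] as shares, 0 to 1, of the picture: columns of its width, rows of its height, amid what is visible of it).
- regions_of(camera, target): "mask" (400x640 bool, what is visible of it) and "position" ([column, row] as shares, 0 to 1, of the picture: columns of its width, rows of its height, amid what is visible of it).
The state is a dict: "time": time; "joint_pos": joint angles; "joint_vel": joint speeds; "joint_efforts": joint torques, N m; "position": TCP position; "orientation": TCP orientation; "ft_force": force on the tool from outside, world axes, zero at the start; "wrist_torque": the same for the moment, N m; "grip_width": opening from 0.0 (shut) to 1.0 (fully open); "grasp_force": force on a finger pad.
Only numpy, scipy, OpenCV 4.12 (cv2) and the standard library are available. Lean on these libraries where they do the work, as an engineer would, in place of code of your own. Each camera call takes 0.05 s, during which the arm holds its last target. There are 200 camera calls.

## Working session

There is one attempt and no reset: what is moved stays moved. The work goes in short steps, Python scripts to look and compute and a tool call to move; the robot and the scene stay as the last step left them, time stands still between calls to the robot, and variables do not carry over. Pictures are saved under pics/ and viewed, at most 10 in all, crops included, and the job is handed in when it is done.

Besides the shell and the picture viewer there is one more tool, called as name([rows], argument=value, ...), one row to a line, values as JSON. move_arm: Moves the arm, as the interface text tells. Its arguments: {"type":"object","properties":{"plan":{"type":"array"},"hand":{"type":"number"},"grip_force":{"type":"number"}},"required":["plan"]}

```bash
mkdir -p pics; cat > h.py <<'E'
from bench import *
import numpy as np, cv2
from scipy.spatial.transform import Rotation as R
def rot(o): return R.from_euler('xyz',o).as_matrix()
def cam(name):
    s=state(); g=get_image(name)
    if name=='wrist':
        T=np.eye(4);T[:3,:3]=rot(s['orientation']);T[:3,3]=s['position'];T=T@np.array(g['tool_from_camera'])
    else:
        T=np.eye(4);T[:3,:3]=rot(g['orientation']);T[:3,3]=g['xyz']
    g['T']=T; return g
def cloud(g):
    v,u=np.mgrid[0:400,0:640].astype(float)
    K=np.array([[g['fx'],0,g['cx']],[0,g['fy'],g['cy']],[0,0,1.]])
    x=(u-g['cx'])/g['fx'];y=(v-g['cy'])/g['fy'];a,b=x.copy(),y.copy()
    for _ in range(8):
        f=1+g['k1']*(a*a+b*b);a,b=x/f,y/f
    z=g['z_map'];P=np.stack([a*z,b*z,z],-1)@g['T'][:3,:3].T+g['T'][:3,3]
    P[z<=0]=np.nan
    return P
def save(n,img): cv2.imwrite('pics/'+n,img[...,::-1])
E
python3 - <<'E'
from h import *
s=state();print({k:np.round(v,3) for k,v in s.items()})
out=[]
for c in ['top','side']:
    g=cam(c);P=cloud(g);save(c+'0.png',g['img']);np.save(c+'P.npy',P)
    print(c,np.round(g['T'],3).tolist())
    for t in ['tumbler','tray_handle','lid','bead0','tin','jar','marver']:
        for r in regions_of(c,t)[:5]:
            m=r['mask'];q=P[m];q=q[~np.isnan(q[:,0])]
            px=np.array(r['position'])*[640,400]
            print(t,round(r['score'],2),px.round(),m.sum(),np.median(q,0).round(3) if len(q) else None, g['img'][m].mean(0).round())
E
```

```text
{'time': np.float64(0.0), 'joint_pos': array([-1.552,  0.381,  1.298, -0.   ,  1.464, -0.215]), 'joint_vel': array([-0.   ,  0.001,  0.   , -0.001,  0.   ,  0.   ]), 'joint_efforts': array([-3.0000e-03, -4.3793e+01, -2.2455e+01,  7.1000e-02,  3.5000e-02,
       -0.0000e+00]), 'position': array([ 0.127, -0.535,  0.246]), 'orientation': array([-3.14 , -0.   ,  0.234]), 'ft_force': array([-0.154, -0.428,  1.012]), 'wrist_torque': array([ 0.023, -0.026, -0.044]), 'grasp_force': np.float64(0.0), 'grip_width': np.float64(0.997)}
top [[-0.001, -0.988, 0.151, 0.331], [-1.0, 0.003, 0.015, -0.125], [-0.015, -0.151, -0.988, 1.169], [0.0, 0.0, 0.0, 1.0]]
tumbler 0.76 [268. 195.] 4041 [0.517 0.048 0.062] [120. 117. 115.]
tray_handle 0.89 [219. 192.] 1446 [0.53  0.189 0.136] [167. 161. 156.]
lid 0.82 [377. 213.] 2418 [ 0.478 -0.296  0.006] [74. 71. 68.]
lid 0.81 [390. 273.] 629 [ 0.29  -0.32   0.006] [143.  83. 165.]
lid 0.56 [463. 216.] 4856 [ 0.465 -0.567  0.008] [73. 71. 69.]
bead0 0.38 [218. 182.] 24 [0.547 0.186 0.147] [150. 101.  65.]
tin 0.64 [243. 127.] 1900 [0.754 0.154 0.021] [65. 61. 59
[... 257 characters left out ...]
14.]
side [[-0.864, -0.257, 0.432, 0.05], [-0.503, 0.43, -0.75, 0.624], [0.007, -0.866, -0.5, 0.617], [0.0, 0.0, 0.0, 1.0]]
tray_handle 0.6 [221. 255.] 2285 [0.532 0.197 0.14 ] [167. 156. 148.]
lid 0.93 [378. 174.] 1031 [ 0.497 -0.538  0.006] [93. 87. 82.]
lid 0.85 [351. 212.] 1555 [ 0.469 -0.275  0.003] [98. 92. 86.]
lid 0.77 [447. 226.] 635 [ 0.209 -0.316  0.007] [171.  91. 182.]
bead0 0.62 [233. 255.] 42 [0.51  0.182 0.146] [155. 179. 202.]
bead0 0.39 [230. 245.] 79 [0.534 0.16  0.143] [101. 140. 100.]
tin 0.67 [171. 252.] 2861 [0.75  0.156 0.048] [72. 67. 64.]
jar 0.63 [234. 207.] 650 [ 0.741 -0.07   0.053] [184. 161. 140.]
marver 0.94 [279. 191.] 432 [ 0.728 -0.274  0.01 ] [91. 74. 59.]
```

View pics/top0.png

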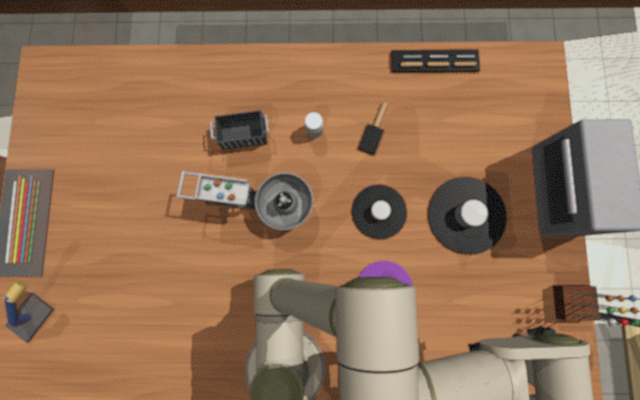

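```bash
python3 - <<'E'
from h import *
im=cv2.imread('pics/top0.png');cv2.imwrite('pics/crop.png',cv2.resize(im[90:300,190:530],None,fx=2.35,fy=2.35,interpolation=3))
P=np.load('topP.npy')
def circ(x,y):
    c=np.linalg.lstsq(np.c_[2*x,2*y,np.ones(len(x))],x*x+y*y,rcond=None)[0];return c[0],c[1],np.sqrt(c[2]+c[0]**2+c[1]**2)
Q=P.reshape(-1,3);Q=Q[~np.isnan(Q[:,0])]
# bowl rim
def ransac(q,rlo,rhi,tol=.002):
    rng=np.random.default_rng(0);best=(0,)
    for _ in range(3000):
        p=q[rng.choice(len(q),3,False)]
        try: a,b,r=circ(p[:,0],p[:,1])
        except Exception: continue
        if not rlo<r<rhi: continue
        i=abs(np.hypot(q[:,0]-a,q[:,1]-b)-r)<tol
        if i.sum()>best[0]: best=(i.sum(),i)
    i=best[1];return (*circ(q[i,0],q[i,1]),i.sum(),np.median(q[i,2]))
m=(abs(Q[:,2]-.085)<.004)&(np.hypot(Q[:,0]-.52,Q[:,1]-.04)<.14)
print('rim',m.sum(),np.round(ransac(Q[m],.08,.092),4))
for c in [(.478,-.296),(.465,-.567),(.29,-.32)]:
    d=np.hypot(Q[:,0]-c[0],Q[:,1]-c[1])<.14
    for lo,hi,rl,rh in [(.003,.012,.06,.16),(.036,.055,.02,.045)]:
        q=Q[d&(Q[:,2]>lo)&(Q[:,2]<hi)]
        if len(q)<20: print(c,lo,len(q));continue
        print(c,lo,len(q),q.mean(0).round(4),(q.max(0)-q.min(0)).round(4),np.median(q[:,2]).round(4))
# tray + handle
q=Q[(Q[:,2]>.125)&(Q[:,2]<.165)&(np.hypot(Q[:,0]-.53,Q[:,1]-.19)<.2)&(Q[:,1]>.09)]
r=cv2.minAreaRect(q[:,:2].astype(np.float32));print('tray',r,len(q))
h=q[q[:,1]>.28];print('handle',len(h),h.mean(0),cv2.minAreaRect(h[:,:2].astype(np.float32)))
E
```

```text
rim 267 [ 5.038e-01 -4.000e-04  8.500e-02  2.250e+02  8.530e-02]
(0.478, -0.296) 0.003 2521 [ 0.4792 -0.2955  0.0058] [0.2758 0.2767 0.009 ] 0.0055
(0.478, -0.296) 0.036 255 [ 0.4803 -0.2975  0.0446] [0.0529 0.0553 0.0128] 0.0447
(0.465, -0.567) 0.003 4177 [ 0.4662 -0.5708  0.0076] [0.2707 0.2764 0.009 ] 0.0077
(0.465, -0.567) 0.036 65 [ 0.4585 -0.5492  0.0463] [0.0776 0.0576 0.0182] 0.0469
(0.29, -0.32) 0.003 1353 [ 0.3272 -0.322   0.0055] [0.2419 0.2739 0.0086] 0.0051
(0.29, -0.32) 0.036 0
tray ((0.5317032337188721, 0.20119792222976685), (0.2012002021074295, 0.07833556830883026), 81.76319885253906) 1450
handle 114 [0.54249266 0.29262467 0.14285877] ((0.5446293950080872, 0.2920067012310028), (0.022428492084145546, 0.07940663397312164), 88.82398986816406)
```

Candidates: black disc (380,211), larger black disc (467,215), purple disc (385,270). The smaller black one at (380,211) fits the description (r≈27 px against ≈39 px, and not purple). I'll confirm it in the crop. The beads on the tray are around (205–230, 185–197), and the handle bar is at (182,186).

View pics/crop.png

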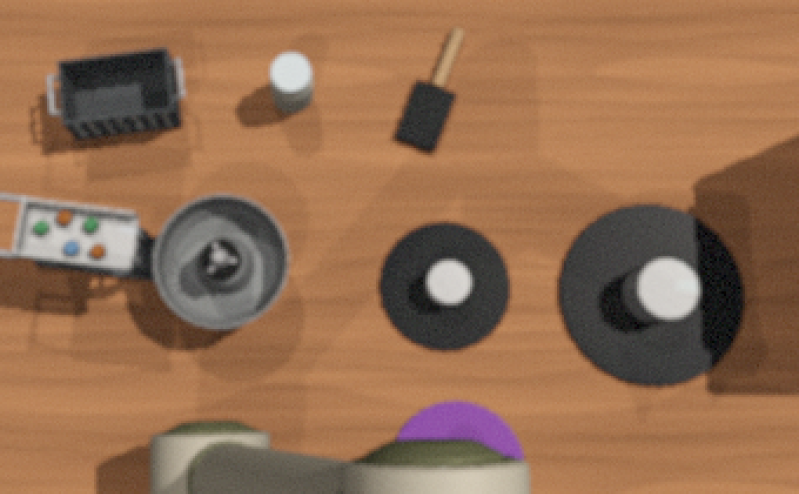

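move_arm([
  [0.149, -0.178, 0, 0, 0, 0],
  [0.149, -0.178, 0, 0, 0, 0],
  [0.149, -0.178, 0, 0, 0, 0],
  [0.149, -0.178, 0, 0, 0, 0],
  [0.149, -0.178, 0, 0, 0, 0],
], hand=0.4)

```text
time: 1.42
position: [0.2575, -0.2738, 0.2469]
orientation: [3.141, -0.0, 0.233]
ft_force: [1.2, -0.1, 0.2]
grip_width: 0.457
grasp_force: 0.0
```

move_arm([
  [0.149, -0.178, 0, 0, 0, 0],
  [0.149, -0.178, 0, 0, 0, 0],
  [0.149, -0.178, 0, 0, 0, 0],
  [0.149, -0.178, 0, 0, 0, 0],
  [0.149, -0.178, 0, 0, 0, 0],
])

```text
time: 2.05
position: [0.3873, -0.014, 0.2471]
orientation: [3.141, -0.001, 0.234]
ft_force: [0.5, -0.7, 1.2]
grip_width: 0.398
grasp_force: 0.0
```

The crop shows the smaller black disc with its light collar at (445,285), clearly smaller than the black one at (651,295), so this is the lid. Next I move on towards the handle.

move_arm([
  [0.149, -0.178, 0, 0, 0, 0.05],
  [0.125, -0.185, 0, 0, 0, 0.05],
  [0.125, -0.185, 0, 0, 0, 0.018],
  [0.11, -0.19, 0, 0, 0, 0],
  [0, 0, 0, 0, 0, 0],
])

```text
time: 2.68
position: [0.504, 0.1682, 0.246]
orientation: [-3.141, 0.001, -0.112]
ft_force: [-0.6, -0.9, -0.8]
grip_width: 0.403
grasp_force: 0.0
```

```bash
python3 - <<'E'
from h import *
s=state();print(s['position'],s['orientation'],s['joint_pos'])
g=cam('wrist');save('w1.png',g['img']);P=cloud(g)
for r in regions_of('wrist','tray_handle')[:2]:
    q=P[r['mask']];print(r['score'],np.array(r['position'])*[640,400],np.nanmedian(q,0))
Q=P.reshape(-1,3);Q=Q[~np.isnan(Q[:,0])]
q=Q[(Q[:,2]>.128)&(Q[:,2]<.15)&(np.hypot(Q[:,0]-.543,Q[:,1]-.295)<.08)]
u=np.array([np.sin(.135),np.cos(.135)]);d=(q[:,:2]-[.5038,-.0004])@u
h=q[(d>.285)];print(len(h),h.mean(0),h.min(0),h.max(0));
if len(h)>9: print(cv2.minAreaRect(h[:,:2].astype(np.float32)))
E
```

```text
[0.50404398 0.16818638 0.24601833] [-3.14142842e+00  5.50067816e-04 -1.12083054e-01] [9.89560107e-02 3.48618126e-01 1.34976467e+00 2.78059308e-04
 1.44371332e+00 1.78180013e+00]
0.78 [291.008 176.2  ] [0.52769398 0.19157677 0.1338315 ]
0.74 [422.976 166.52 ] [0.51949981 0.03702268 0.08434886]
1278 [0.54575883 0.29354931 0.14172217] [0.50458836 0.27736788 0.13494333] [0.58266687 0.3057018  0.14491531]
((0.5438768863677979, 0.2917785048484802), (0.02009303867816925, 0.0780152902007103), 82.5955810546875)
```

move_arm([
  [0.033, -0.174, 0, 0, 0, 0.006],
  [0.033, -0.174, 0, 0, 0, 0],
  [0.033, -0.174, 0, 0, 0, 0],
  [0, 0, 0.1, 0, 0, 0],
  [0, 0, 0, 0, 0, 0],
])

```text
time: 3.4
position: [0.5434, 0.291, 0.2206]
orientation: [3.14, 0.003, -0.135]
ft_force: [0.9, -1.2, 1.7]
grip_width: 0.4
grasp_force: 0.0
```

```bash
python3 - <<'E'
from h import *
s=state();print(s['position'],s['orientation'],s['joint_pos'])
g=cam('wrist');save('w2.png',g['img']);P=cloud(g)
Q=P.reshape(-1,3);Q=Q[~np.isnan(Q[:,0])]
a=.130;u=np.array([np.sin(a),np.cos(a)]);v=np.array([np.cos(a),-np.sin(a)]);
rel=Q[:,:2]-[.543,.295];d=rel@u;e=rel@v
h=Q[(Q[:,2]>.128)&(Q[:,2]<.15)&(abs(e)<.028)&(abs(d)<.03)];dd=(h[:,:2]-[.543,.295])@u
print(len(h),np.percentile(dd,[2,50,98]),h.mean(0),h[:,2].max())
ee=((h[:,:2]-[.543,.295])@v); print(np.polyfit(ee,dd,1))
E
```

```text
[0.54341872 0.29098046 0.22064562] [ 3.13983287  0.00334455 -0.13528564] [ 2.99897559e-01  5.17894170e-01  1.14271466e+00 -1.86471835e-04
  1.48475852e+00  2.00599296e+00]
791 [-0.00318572  0.00144155  0.00620381] [0.54391917 0.29627371 0.14209657] 0.14471728860525138
[-0.00749228  0.00138771]
```

move_arm([
  [0, -0.02, 0.187, 0, 0, 0],
  [0, 0, 0.187, 0, 0, 0],
  [0, 0, 0, 0, 0, 0],
])

```text
time: 3.82
position: [0.544, 0.2958, 0.1271]
orientation: [3.139, 0.004, -0.136]
ft_force: [0.1, -0.2, 0.5]
grip_width: 0.399
grasp_force: 0.0
```

move_arm([
  [0, 0, 0, 0, 0, 0],
  [0, 0, 0, 0, 0, 0],
  [0, 0, 0, 0, 0, 0],
  [0, 0, 0, 0, 0, 0],
], hand=0, grip_force=15)

```text
time: 4.32
position: [0.5454, 0.2965, 0.13]
orientation: [3.141, -0.002, -0.135]
ft_force: [-2.2, -5.0, 4.9]
grip_width: 0.108
grasp_force: 15.0
```

move_arm([
  [0, 0.021, -0.073, 0, 0, 0],
  [0, 0.028, -0.071, 0, 0, 0],
  [0, 0.035, -0.068, 0, 0, 0],
  [0, 0.02, -0.032, 0, 0, 0],
  [0, 0.021, -0.031, 0, 0, 0],
])

```text
time: 4.95
position: [0.5412, 0.2667, 0.1986]
orientation: [-3.139, -0.003, -0.134]
ft_force: [4.2, 5.4, 1.5]
grip_width: 0.103
grasp_force: 15.0
```

move_arm([
  [0, 0.024, -0.03, 0, 0, 0],
  [0, 0.024, -0.029, 0, 0, 0],
  [0, 0.027, -0.027, 0, 0, 0],
  [0, 0.027, -0.027, 0, 0, 0],
  [0, 0, 0, 0, 0, 0],
])

```text
time: 5.58
position: [0.5379, 0.242, 0.2279]
orientation: [-3.137, -0.004, -0.134]
ft_force: [2.9, 9.5, 8.4]
grip_width: 0.105
grasp_force: 15.0
```

move_arm([
  [0, 0.029, -0.024, 0, 0, 0],
  [0, 0.029, -0.024, 0, 0, 0],
  [0, 0.031, -0.021, 0, 0, 0],
  [0, 0.032, -0.021, 0, 0, 0],
  [0, 0.033, -0.018, 0, 0, 0],
])

```text
time: 6.2
position: [0.5326, 0.2037, 0.255]
orientation: [-3.138, -0.005, -0.133]
ft_force: [2.9, 7.5, 10.9]
grip_width: 0.103
grasp_force: 15.0
```

move_arm([
  [0, 0, 0, 0, 0, 0],
  [0, 0, 0, 0, 0, 0],
  [0, 0, 0, 0, 0, 0],
  [0, 0, 0, 0, 0, 0],
  [0, 0, 0, 0, 0, 0],
])

```text
time: 6.82
position: [0.5327, 0.2038, 0.2549]
orientation: [-3.138, -0.005, -0.133]
ft_force: [2.0, 6.8, 10.9]
grip_width: 0.104
grasp_force: 15.0
```

```bash
python3 - <<'E'
from h import *
gs=[]
for c in ['top','side']:
    g=cam(c);P=cloud(g);gs.append(g['img'])
    for r in regions_of(c,'bead0'):
        m=r['mask'];print(c,round(r['score'],2),(np.array(r['position'])*[640,400]).round(),m.sum(),np.nanmedian(P[m],0).round(3),g['img'][m].mean(0).round())
a=cv2.resize(gs[0][150:250,160:330],(790,465)[0:2],interpolation=3)
save('t2.png',a)
b=cv2.resize(gs[1][160:320,140:340],(750,600),interpolation=3);save('s2.png',b)
E
```

```text
(no output)
```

View pics/t2.png

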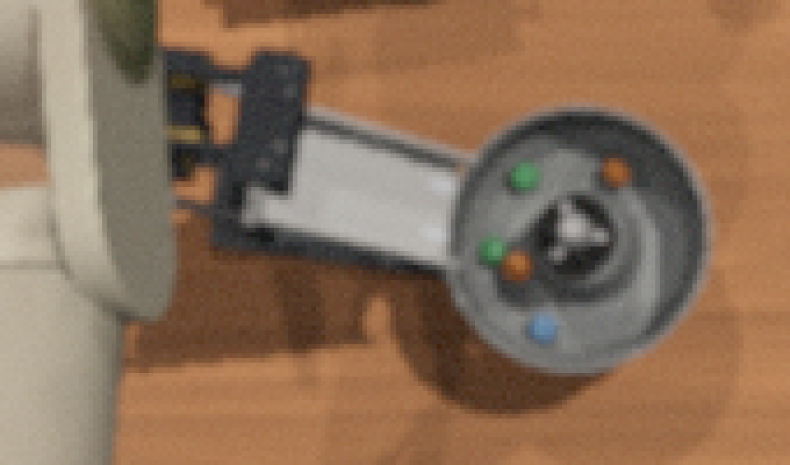

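View pics/s2.png

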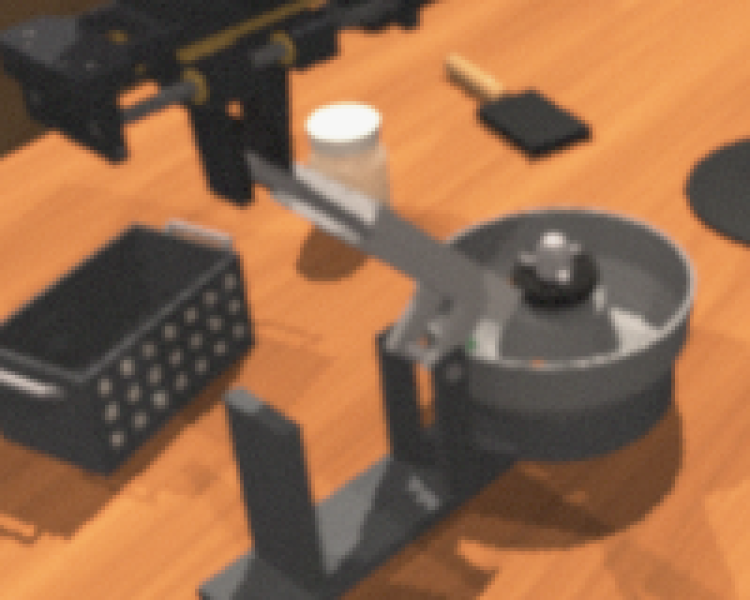

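The top view shows all five beads in the bowl: green (523,177) and (492,248), orange (617,172) and (516,265), blue (543,328). The tray is empty, so I lower it along the same arc.

move_arm([
  [0, -0.065, 0.039, 0, 0, 0],
  [0, -0.06, 0.045, 0, 0, 0],
  [0, -0.056, 0.051, 0, 0, 0],
  [0, -0.051, 0.056, 0, 0, 0],
  [0, -0.045, 0.061, 0, 0, 0],
])

```text
time: 7.65
position: [0.5417, 0.2718, 0.1887]
orientation: [3.142, -0.001, -0.134]
ft_force: [4.9, 0.1, 0.2]
grip_width: 0.103
grasp_force: 15.1
```

move_arm([
  [0, -0.038, 0.065, 0, 0, 0],
  [0, -0.031, 0.069, 0, 0, 0],
  [0, -0.023, 0.072, 0, 0, 0],
  [0, -0.012, 0.038, 0, 0, 0],
  [0, 0, 0, 0, 0, 0],
])

```text
time: 8.28
position: [0.5448, 0.2964, 0.1268]
orientation: [3.139, 0.001, -0.135]
ft_force: [4.9, -1.2, -1.7]
grip_width: 0.101
grasp_force: 15.0
```

move_arm([
  [0, 0, 0, 0, 0, 0],
  [0, 0, 0, 0, 0, 0],
  [0, 0, 0, 0, 0, 0],
], hand=0.4)

```text
time: 8.65
position: [0.5445, 0.2971, 0.1281]
orientation: [3.141, 0.001, -0.134]
ft_force: [0.1, -0.3, 0.1]
grip_width: 0.394
grasp_force: 0.0
```

move_arm([
  [0, 0, -0.24, 0, 0, 0],
  [0, 0, -0.24, 0, 0, 0],
  [0.006, 0.239, 0, 0, 0, 0],
  [0.006, 0.239, 0, 0, 0, 0],
  [0.006, 0.239, 0, 0, 0, 0],
])

```text
time: 9.28
position: [0.5247, 0.1174, 0.2485]
orientation: [3.142, -0.0, -0.134]
ft_force: [1.2, -1.0, 0.3]
grip_width: 0.396
grasp_force: 0.0
```

move_arm([
  [0.007, 0.239, 0, 0, 0, 0],
  [0.007, 0.239, 0, 0, 0, 0],
  [0.007, 0.239, 0, 0, 0, 0],
  [0.007, 0.239, 0, 0, 0, 0],
  [0.007, 0.239, 0, 0, 0, 0],
], hand=1)

```text
time: 9.9
position: [0.4933, -0.1801, 0.2485]
orientation: [-3.142, -0.0, -0.134]
ft_force: [0.2, -0.3, 0.7]
grip_width: 0.945
grasp_force: 0.0
```

```bash
cat > lidm.py <<'E'
from h import *
def circ(x,y):
    c=np.linalg.lstsq(np.c_[2*x,2*y,np.ones(len(x))],x*x+y*y,rcond=None)[0];return c[0],c[1],np.sqrt(c[2]+c[0]**2+c[1]**2)
def top(P,lo,hi,c,rad):
    Q=P.reshape(-1,3);Q=Q[~np.isnan(Q[:,0])]
    q=Q[(Q[:,2]>lo)&(Q[:,2]<hi)&(np.hypot(Q[:,0]-c[0],Q[:,1]-c[1])<rad)]
    (a,b),r=cv2.minEnclosingCircle(q[:,:2].astype(np.float32)) 
    return len(q),q.mean(0).round(4),np.round([a,b,r],4)
E
python3 - <<'E'
from lidm import *
s=state();print(s['position'],s['orientation'],s['joint_pos'])
g=cam('wrist');save('w3.png',g['img']);P=cloud(g);
print(top(P,.040,.050,(.48,-.2975),.06))
E
```

```text
[ 0.49334868 -0.18006729  0.24850725] [-3.14151541e+00 -8.84506278e-05 -1.34392353e-01] [-5.75658258e-01  3.35703907e-01  1.36219602e+00  1.08497941e-04
  1.44364574e+00  1.12951666e+00]
(1516, array([ 0.4822, -0.2962,  0.0441]), array([ 0.4813, -0.2971,  0.028 ]))
```

move_arm([
  [0.008, 0.235, 0, 0, 0, 0],
  [0.008, 0.235, 0, 0, 0, 0],
  [0, 0, 0.2, 0, 0, 0],
  [0, 0, 0.1, 0, 0, 0],
  [0, 0, 0, 0, 0, 0],
])

```text
time: 10.58
position: [0.4816, -0.2947, 0.1719]
orientation: [-3.139, 0.003, -0.135]
ft_force: [-0.2, -0.1, 0.7]
grip_width: 0.997
grasp_force: 0.0
```

```bash
python3 - <<'E'
from lidm import *
s=state();print(s['position'],s['orientation'])
g=cam('wrist');save('w4.png',g['img']);P=cloud(g);
n,m,c=top(P,.040,.050,(.4815,-.297),.06);print(n,m,c, (rot(s['orientation']).T@(np.r_[c[:2],.02]-s['position'])/.25).round(4))
E
```

```text
[ 0.48158997 -0.29474136  0.17190812] [-3.13918463  0.00328444 -0.13456892]
2422 [ 0.4823 -0.2974  0.0442] [ 0.4816 -0.2971  0.0279] [0.0033 0.0108 0.6076]
```

move_arm([
  [0.003, 0.01, 0.16, 0, 0, 0],
  [0, 0, 0.16, 0, 0, 0],
  [0, 0, 0.16, 0, 0, 0],
  [0, 0, 0.124, 0, 0, 0],
  [0, 0, 0, 0, 0, 0],
])

```text
time: 11.25
position: [0.4827, -0.2977, 0.0222]
orientation: [-3.141, 0.001, -0.134]
ft_force: [0.7, -0.6, -0.3]
grip_width: 1.003
grasp_force: 0.0
```

move_arm([
  [0, 0, 0, 0, 0, 0],
  [0, 0, 0, 0, 0, 0],
  [0, 0, 0, 0, 0, 0],
  [0, 0, 0, 0, 0, 0],
], hand=0, grip_force=45)

```text
time: 11.75
position: [0.4828, -0.2979, 0.023]
orientation: [3.141, -0.001, -0.134]
ft_force: [-0.7, 1.3, 5.4]
grip_width: 0.618
grasp_force: 44.5
```

move_arm([
  [0, 0, -0.2, 0, 0, 0],
  [0, 0, -0.22, 0, 0, 0],
  [0, 0, -0.22, 0, 0, 0],
  [-0.015, -0.22, 0, 0, 0, 0],
  [0, 0, 0, 0, 0, 0],
])

```text
time: 12.38
position: [0.486, -0.24, 0.1827]
orientation: [-3.141, 0.001, -0.131]
ft_force: [-0.4, -0.2, -2.4]
grip_width: 0.617
grasp_force: 44.6
```

```bash
python3 - <<'E'
from lidm import *
s=state();p=s['position'];print(p,s['orientation'],s['grasp_force'],s['ft_force'])
g=cam('wrist');save('w5.png',g['img']);P=cloud(g);np.save('w5P.npy',P)
z=p[2]-.023
for lo,hi in [(z+.036,z+.052),(z-.005,z+.012)]: print(top(P,lo,hi,p,.13))
for c in ['top']:
    g=cam(c);P=cloud(g);Q=P.reshape(-1,3);Q=Q[~np.isnan(Q[:,0])]
    q=Q[(abs(Q[:,2]-z-.004)<.006)&(np.hypot(Q[:,0]-p[0],Q[:,1]-p[1])<.13)]
    print(c,len(q),q.mean(0),cv2.minEnclosingCircle(q[:,:2].astype(np.float32)))
E
```

```text
[ 0.48602024 -0.24000958  0.18271744] [-3.14073353e+00  5.62686338e-04 -1.31381622e-01] 44.555797126322446 [-0.42584498 -0.1995152  -2.41057126]
(8269, array([ 0.4921, -0.241 ,  0.2036]), array([ 0.4962, -0.2414,  0.0433]))
(38401, array([ 0.5178, -0.244 ,  0.1649]), array([ 0.485 , -0.2395,  0.0896]))
top 124 [ 0.45011054 -0.2807608   0.16495269] ((0.47580111026763916, -0.25562921166419983), 0.07485402375459671)
```

View pics/w5.png

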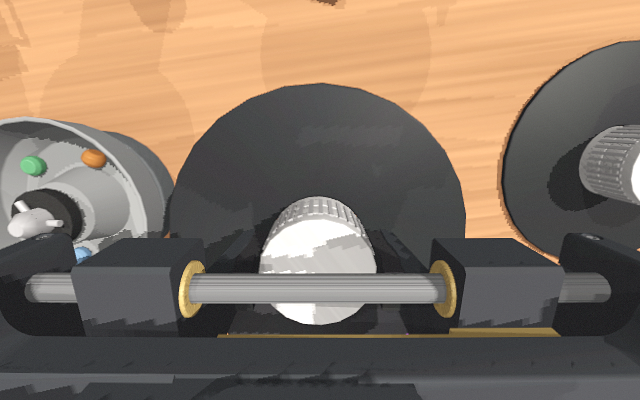

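The wrist view shows the lid level and centred in the fingers, with its collar at (318,265). The spindle with its pins is at (45,215), and beads are visible in the bowl. I refine the bowl axis from this view.

```bash
python3 - <<'E'
from lidm import *
P=np.load('w5P.npy');Q=P.reshape(-1,3);Q=Q[~np.isnan(Q[:,0])]
q=Q[(Q[:,2]>.082)&(Q[:,2]<.09)&(abs(np.hypot(Q[:,0]-.5038,Q[:,1]+.0004)-.086)<.008)]
a=circ(q[:,0],q[:,1]);print('rim all',len(q),np.round(a,4),q.min(0),q.max(0))
# fixed outer-radius fit
from scipy.optimize import least_squares
f=lambda c:np.hypot(q[:,0]-c[0],q[:,1]-c[1])-.086
print(least_squares(f,[.504,0],loss='soft_l1',f_scale=.001).x)
t=Q[(Q[:,2]>.108)&(Q[:,2]<.12)&(np.hypot(Q[:,0]-.5038,Q[:,1])<.03)]
print('top',len(t),t.mean(0),t.max(0),t.min(0))
E
```

```text
rim all 1134 [ 0.5049 -0.0008  0.0843] [ 0.47373779 -0.08696166  0.08200255] [0.59135736 0.01550019 0.08730059]
[0.50359822 0.00071717]
top 594 [ 0.50508861 -0.00274565  0.11263457] [0.51548394 0.01085718 0.11671447] [ 0.49373335 -0.01108147  0.10803511]
```

move_arm([
  [-0.013, -0.24, 0, 0, 0, 0],
  [-0.013, -0.24, 0, 0, 0, 0],
  [-0.013, -0.24, 0, 0, 0, 0],
  [-0.013, -0.24, 0, 0, 0, 0],
  [0, 0, 0, 0, 0, 0],
])

```text
time: 13.1
position: [0.5056, -0.0007, 0.1819]
orientation: [-3.141, 0.001, -0.13]
ft_force: [-0.6, -0.8, -2.8]
grip_width: 0.613
grasp_force: 44.6
```

move_arm([
  [0, 0, 0, 0, 0, 0],
  [0, 0, 0, 0, 0, 0],
])

```text
time: 13.35
position: [0.5057, -0.0048, 0.1821]
orientation: [3.141, 0.0, -0.137]
ft_force: [0.6, 0.0, -2.1]
grip_width: 0.617
grasp_force: 44.6
```

```bash
python3 - <<'E'
from lidm import *
s=state();p=s['position'];print(p,s['orientation'],s['joint_pos'].round(3) if hasattr(s['joint_pos'],'round') else s['joint_pos'],s['ft_force'])
from scipy.optimize import least_squares
g=cam('wrist');P=cloud(g);Q=P.reshape(-1,3);Q=Q[~np.isnan(Q[:,0])]
z=p[2]-.023;print(top(P,z-.005,z+.012,p,.13))
g=cam('side');save('s3.png',g['img'][120:300,140:400]);P=cloud(g);print(top(P,z-.005,z+.012,p,.13))
E
```

```text
[ 0.50574024 -0.0048475   0.18208994] [ 3.14137659e+00  3.31700680e-04 -1.36564340e-01] [-0.244  0.364  1.526 -0.     1.252  1.464] [ 0.63788371  0.01338894 -2.08587003]
(38434, array([ 0.5375, -0.009 ,  0.1643]), array([0.513 , 0.0139, 0.1084]))
(2030, array([0.4889, 0.0167, 0.1626]), array([0.5069, 0.0155, 0.1067]))
```

move_arm([
  [-0.005, -0.017, 0, 0, 0, 0],
  [0, 0, 0.09, 0, 0, 0],
  [0, 0, 0.09, 0, 0, 0],
  [0, 0, 0, 0, 0, 0],
  [0, 0, 0, 0, 0, 0],
])

```text
time: 14.08
position: [0.5053, 0.001, 0.1382]
orientation: [3.142, -0.001, -0.135]
ft_force: [1.1, -0.3, -3.2]
grip_width: 0.615
grasp_force: 44.6
```

```bash
python3 - <<'E'
from lidm import *
from scipy.optimize import least_squares
s=state();p=s['position'];print(p,s['orientation'],s['ft_force'],s['wrist_torque'])
g=cam('wrist');P=cloud(g);Q=P.reshape(-1,3);Q=Q[~np.isnan(Q[:,0])]
z=p[2]-.023
r=np.hypot(Q[:,0]-p[0],Q[:,1]-p[1]);m=(abs(Q[:,2]-z-.005)<.006)&(r<.1);q=Q[m]
# edge points: farthest per angular bin
a=np.arctan2(q[:,1]-p[1],q[:,0]-p[0]);rr=r[m];e=[]
for b in np.arange(-np.pi,np.pi,.05):
    k=(a>=b)&(a<b+.05)
    if k.sum()>20:
        j=np.argmax(np.where(k,rr,0));
        if rr[j]>.08: e.append(q[j])
e=np.array(e);f=least_squares(lambda c:np.hypot(e[:,0]-c[0],e[:,1]-c[1])-.09,p[:2],loss='soft_l1',f_scale=.001)
print('lid',len(e),f.x,'plane',np.linalg.lstsq(np.c_[q[:,:2]-p[:2],np.ones(len(q))],q[:,2],rcond=None)[0])
g=cam('top');P=cloud(g);Q=P.reshape(-1,3);Q=Q[~np.isnan(Q[:,0])]
g=cam('side');save('s4.png',cv2.resize(g['img'][150:330,150:390],(800,600),interpolation=3))
E
```

```text
[0.50530973 0.00096271 0.13816438] [ 3.14150616e+00 -1.24483058e-03 -1.34528446e-01] [ 1.12834383 -0.26753548 -3.1550724 ] [ 0.03545106 -0.05155896  0.03861992]
lid 74 [0.50320578 0.00129144] plane [-0.00032794  0.00050888  0.12045237]
```

View pics/s4.png

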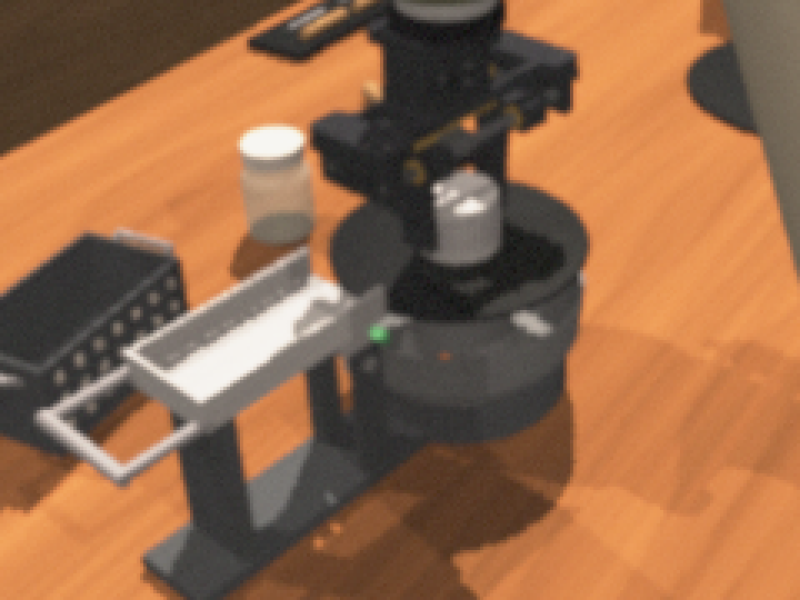

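```bash
python3 - <<'E'
from lidm import *
g=cam('side');P=cloud(g);h=cv2.cvtColor(g['img'],cv2.COLOR_RGB2HSV).astype(int)
for n,m in [('green',(h[...,0]>50)&(h[...,0]<80)&(h[...,1]>110)),('blue',(h[...,0]>95)&(h[...,0]<120)&(h[...,1]>90))]:
    m=m.astype(np.uint8);m[:150]=0;m[:,:200]=m[:,:200];k,l,st,c=cv2.connectedComponentsWithStats(m)
    for i in range(1,k):
        if st[i,4]>3: print(n,c[i].round(),st[i,4],np.nanmedian(P[l==i],0).round(3))
for v,u in [(250,263),(250,264),(251,263),(257,283),(256,284)]: print(v,u,g['img'][v,u],P[v,u].round(3))
E
```

```text
blue [626. 164.] 797 [-0.397 -1.563 -0.137]
250 263 [119 194 123] [0.546 0.045 0.05 ]
250 264 [106 177 113] [0.546 0.042 0.049]
251 263 [104 163 106] [0.545 0.047 0.049]
257 283 [120  82  64] [0.463 0.079 0.085]
256 284 [116  82  65] [0.491 0.039 0.05 ]
```

move_arm([
  [0.004, 0.004, 0.016, 0, 0, 0],
  [0, 0, 0.016, 0, 0, 0],
  [0, 0, 0.016, 0, 0, 0],
  [0, 0, 0.012, 0, 0, 0],
  [0, 0, 0, 0, 0, 0],
])

```text
time: 14.9
position: [0.5058, -0.0001, 0.1236]
orientation: [3.141, -0.001, -0.134]
ft_force: [-5.0, 0.9, 11.9]
grip_width: 0.62
grasp_force: 44.5
```

move_arm([
  [0, 0, 0.003, 0, 0, -0.03],
  [0, 0, 0, 0, 0, -0.03],
  [0, 0, 0, 0, 0, -0.03],
  [0, 0, 0, 0, 0, -0.03],
  [0, 0, 0, 0, 0, -0.03],
])

```text
time: 15.52
position: [0.5059, 0.0, 0.1215]
orientation: [-3.141, -0.0, 0.34]
ft_force: [1.1, 1.8, -2.4]
grip_width: 0.616
grasp_force: 44.6
```

move_arm([
  [0, 0, 0.006, 0, 0, 0],
  [0, 0, 0.006, 0, 0, 0],
  [0, 0, 0, 0, 0, 0],
])

```text
time: 15.9
position: [0.5059, 0.0001, 0.1184]
orientation: [-3.141, -0.0, 0.336]
ft_force: [2.3, 1.9, -2.6]
grip_width: 0.616
grasp_force: 44.6
```

```bash
python3 - <<'E'
from bench import *
s=state();print(s['position'],s['orientation'],s['ft_force'],s['wrist_torque'])
E
```

```text
[5.05874807e-01 9.26753405e-05 1.18370791e-01] [-3.14137123e+00 -3.14425714e-04  3.35752957e-01] [ 2.3416186   1.88297398 -2.56136759] [ 0.35416979 -0.53034302 -0.05203232]
```

move_arm([
  [0, 0, 0.008, 0, 0, 0],
  [0, 0, 0.008, 0, 0, 0],
  [0, 0, 0.008, 0, 0, 0],
  [0, 0, 0, 0, 0, 0],
], grip_force=60)

```text
time: 16.4
position: [0.506, 0.0, 0.1129]
orientation: [3.141, -0.001, 0.337]
ft_force: [2.1, 3.8, 3.3]
grip_width: 0.615
grasp_force: 59.4
```

```bash
python3 - <<'E'
from bench import *
s=state();print(s['position'],s['orientation'],s['ft_force'],s['wrist_torque'],s['grasp_force'])
E
```

```text
[5.05963382e-01 4.22033230e-05 1.12905533e-01] [ 3.14134743e+00 -8.66941986e-04  3.36691814e-01] [2.14806688 3.79891125 3.26263827] [ 0.62882853 -0.23795927 -0.14453641] 59.43314191359207
```

move_arm([
  [0, 0, 0.008, 0, 0, 0],
  [0, 0, 0.008, 0, 0, 0],
  [0, 0, 0.006, 0, 0, 0],
  [0, 0, 0.004, 0, 0, 0],
  [0, 0, 0, 0, 0, 0],
])

```text
time: 17.02
position: [0.5061, 0.0001, 0.1084]
orientation: [3.14, -0.002, 0.337]
ft_force: [-4.3, 4.5, 25.5]
grip_width: 0.617
grasp_force: 59.3
```

```bash
cat > chk.py <<'E'
from lidm import *
from scipy.optimize import least_squares
s=state();p=s['position'];print(p,s['orientation'],s['ft_force'],s['wrist_torque'],s['grasp_force'])
g=cam('wrist');P=cloud(g);Q=P.reshape(-1,3);Q=Q[~np.isnan(Q[:,0])]
r=np.hypot(Q[:,0]-p[0],Q[:,1]-p[1]);m=(abs(Q[:,2]-p[2]+.018)<.008)&(r<.1);q=Q[m]
a=np.arctan2(q[:,1]-p[1],q[:,0]-p[0]);rr=r[m];e=[]
for b in np.arange(-np.pi,np.pi,.05):
    k=(a>=b)&(a<b+.05)
    if k.sum()>20:
        j=np.argmax(np.where(k,rr,0))
        if .08<rr[j]<.097: e.append(q[j])
e=np.array(e);f=least_squares(lambda c:np.hypot(e[:,0]-c[0],e[:,1]-c[1])-.09,p[:2],loss='soft_l1',f_scale=.001)
k=rr<.08
print('lid',len(e),f.x,'plane',np.linalg.lstsq(np.c_[q[k,:2]-p[:2],np.ones(k.sum())],q[k,2],rcond=None)[0])
E
python3 chk.py
```

```text
[5.06069350e-01 6.45721435e-05 1.08369206e-01] [ 3.14040979e+00 -2.26980973e-03  3.36841415e-01] [-4.27573894  4.48778516 25.51987964] [ 1.02037524  0.979996   -0.04562849] 59.28266168334517
lid 73 [ 0.50402938 -0.0005316 ] plane [-0.00043506  0.00041978  0.0907174 ]
```

move_arm([
  [0, 0, 0.001, 0, 0, 0],
  [0, 0, 0, 0, 0, 0],
  [0, 0, 0, 0, 0, 0],
  [0, 0, 0, 0, 0, 0],
  [0, 0, 0, 0, 0, 0],
])

```text
time: 17.7
position: [0.5061, 0.0, 0.1084]
orientation: [3.14, -0.002, 0.337]
ft_force: [-6.1, 5.2, 27.9]
grip_width: 0.61
grasp_force: 59.3
```

```bash
python3 chk.py; python3 - <<'E'
from h import *
g=cam('side');save('s5.png',cv2.resize(g['img'][150:330,150:390],(800,600),interpolation=3))
E
```

```text
[5.06087540e-01 3.95494198e-05 1.08374042e-01] [ 3.14025966e+00 -2.47830325e-03  3.36810726e-01] [-6.12303544  5.19786842 27.86655391] [ 1.08297119  1.14016677 -0.09836272] 59.2668576635981
lid 73 [ 0.50404176 -0.00057725] plane [-0.00041735  0.00034101  0.09073374]
```

View pics/s5.png

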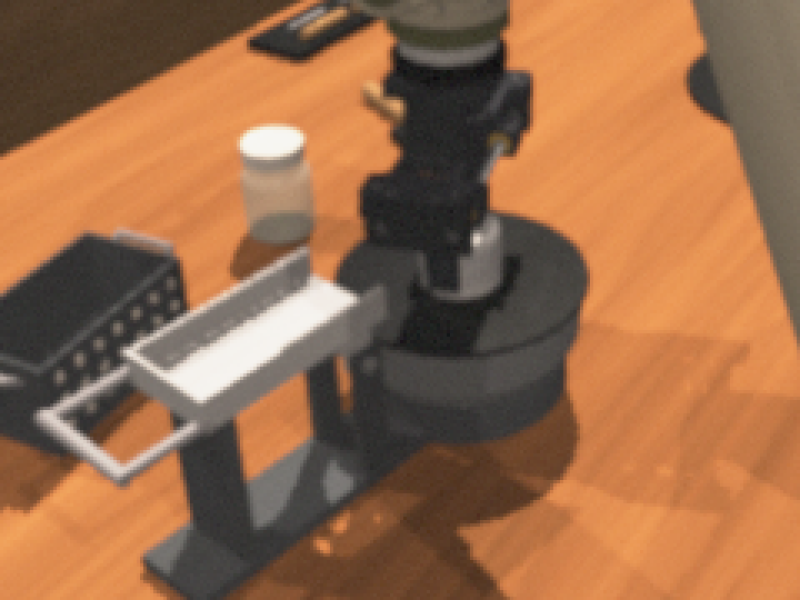

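The side view shows the lid flat on the rim at (465,290), still held by its collar, with the tray level and empty. The bystanders in view, the tin and the jar, have not moved. I hand the job in.

```bash
python3 -c "
from bench import *
print(job_done())"
```

```text
the job is handed in; nothing more can be done
None
```

I handed the job in after about 18 s of robot time; no verdict was returned. All five beads were in the bowl, the tray was back level, and the lid was seated flat on the rim, with the gripper still holding it down at about 28 N.

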